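# Pack the slide-preparation carrier

## Task

Finish packing the grey divided carrier: lay the long carton and the short carton each fully down in the pocket made to its size. Then raise the carrier's folded handle fully upright so that it is ready to be carried. Leave what is already packed, and the two glass dishes on the bench, where they are.

Things in the scene. Friction and masses are not known exactly. Their poses are not given: they have to be found in the camera images.
- carrier: divided grey tote, 183 (its x) x 227 (its y) x 48 mm, fixed to the bench. Origin: centre of its underside; x away from the robot at yaw 0, y left, z up. Walls and dividers are 3 mm thick, all 48 mm high. Left column: four 42 mm cells; middle: jar in front, tape behind; right, from the front: pockets B, A, the timer's. (Obstacle further left: a 0.4 m tall microscope, world y > 0.42)
- pocket_a (a point): centre of the floor of pocket A: 44 mm along the carrier's x, 98 mm along its y, 16 mm deep (floor 32 mm above the bench). What is packed beside it: timer, up to 55 mm above the bench, behind; jar, up to 85 mm, to the front left
- pocket_b (a point): centre of the floor of pocket B, in front of A: 48 mm along the carrier's x, 70 mm along its y, 13 mm deep (floor 35 mm above the bench); the jar stands to its left
- long_carton: small closed printed carton lying flat, 36 mm (its x) by 90 mm (its y) by 30 mm high, about 0.06 kg. Origin: centre of its underside, z up
- short_carton: smaller closed printed carton lying flat, 40 mm (its x) by 62 mm (its y) by 24 mm high, about 0.06 kg. Origin: centre of its underside, z up
- bail (a joint): angle of the carrier's handle, a swinging steel wire bail with a black grip. 0: folded back flat behind the carrier (towards its +x); 1.57: upright over its middle; stop at 1.62. It turns about a line along the carrier's y, at carrier x = 0, 34 mm above the bench, and has enough friction (0.24 N m) to stay where it is left
- bail_grip (a point): middle of the handle's grip, 150 mm from the pivot line. The grip is a round bar along the carrier's y, 110 mm long, 18 mm in diameter (19 over its ribs); thin wire runs on beyond its ends to the side arms, 249 mm apart
- kit_jar: wide glass jar already packed, 69 mm in diameter, 82 mm tall, on a floor 3 mm above the bench; origin: centre of its underside
- dropper_a: amber dropper bottle already packed in a left cell, 36 mm in diameter, 104 mm tall; origin: centre of its underside
- dropper_b: another amber dropper bottle already packed in a left cell, 36 mm in diameter, 104 mm tall; origin: centre of its underside
- kit_timer: bench timer already packed, 58 x 66 x 20 mm; origin: centre of its underside
- tape: roll of paper tape already packed, 62 mm in diameter, 19 mm high; origin: centre of its underside
- dish_a: glass Petri dish with a pink filling on the bench, 62 mm in diameter, 16 mm high; origin: centre of its underside
- dish_b: glass Petri dish with a pale filling on the bench, 62 mm in diameter, 16 mm high; origin: centre of its underside
Mind the look-alikes: they are no part of the job. Leave any black look-alike of the short_carton alone.

How it is judged:
By the outcome, as a careful person would: the job done as asked, in the order asked, and still so for the second after the job is handed in, with the robot touching nothing.
It also fails if it takes over 70 s, if anything falls off the work surface, if the arm or the gripper's body presses on something with over 40 N, if the wrist force passes 120 N, or if a joint passes its speed limit or range.

## Robot

A 6-joint arm with a two-finger parallel gripper is mounted at the origin on a cart in front of the work surface, level with it; the furniture and walls round the work are solid. World frame = base frame: x ahead of the robot, y to its left, z up, the work surface at z = 0. Lengths are in m, angles in degrees, forces in N, time in s.
With the tool pointing down it reaches from about 0.375 to 0.9 m from the base axis. Payload 3.1 kg.
Tool frame: the origin (TCP) lies at the very end of the fingers, on their centre line; the grasp point (between the pads) lies 19 mm behind it; z points along the fingers, y is the line along which they close (so a half turn about z gives the same grasp; the last joint's range is limited). The gripper opens to 87 mm and grips with 3 to 60 N. Pads are 19 mm wide; open, the fingers measure 117 mm over their backs; the gripper's body (75 mm by 190 mm) begins 51 mm behind the grasp point.
Start: joints at [-76.461, 30.224, 82.088, -0, 67.689, -10.227], TCP at [0.252, -0.572, 0.223] pointing down, gripper open.
Joint ranges: [-176.69, 176.69], [-43.24, 126.21], [12.49, 139.97], [-82, 262], [0, 151.66], [-163.58, 163.58]. Speed limits (degrees/s): [159.86, 159.86, 180, 180, 180, 180].

## Interface

Orientations are given as a 3x3 rotation matrix whose columns are the frame's x, y, z axes.
In Python, from rig import bot gives the robot as it stands.
- The arm moves only by the tool move_arm, never from a script. Its argument "increments" is a list of rows, each an object with "xyz": the shift along the tool's x, y, z in mm, a list of three; "roll": the turn about the tool's z in rad; "grip": the opening in per cent of the stroke, from 0 (shut) to 100 (fully open). A call has 1 to 5 rows; each row shifts and turns the commanded pose from where the row before left it, along the tool's axes as they then stand; what a row does not reach is not made up. A row lasts 1/12 s, in which the tool goes at most 41.7 mm and 7.16 degrees, less where a joint would pass 70% of its speed; a pose out of reach is approached as far as the arm can. A call is refused whole if a number of a shift passes 41.7 or a number of a turn 0.125, either way. A call with a gripper value outside its range is refused whole. The fingers move at their own pace and stop on an object; the grip force is fixed at half the most. Time passes only in rows, so rows that do not move let the fingers close. It gives the time, the measured TCP pose, the force, the opening and the grip force at its end, in the units of the state.
- bot.read_state(): the state, without advancing time (a new reading comes with each control period).
- bot.capture(name): name is "scene" or "top" or "wrist"; returns (picture, depth): 384x512x3 uint8, red, green, blue; 384x512 float32, m along the optical axis (not along the pixel's ray), 0 where there is no reading.
- bot.camera_model(name): a dict with "intrinsics" (3x3 intrinsics, pixels), "rvec" (rotation vector, rad) and "tvec" (3), from world to camera coordinates, as OpenCV has them; the wrist camera has in their place "tool_from_camera" (4x4, takes a point from camera to tool coordinates, whose origin is the TCP and whose axes are the flange's). Camera axes: x right, y down, z forward; pixel columns grow to the right and rows downward; lengths in m; the calibration is good to about 2 mm. A picture is of the moment at which its call begins: read the wrist's pose just before it. camera_model takes no time and is no camera call.
- bot.hand_in(): hands the job in; it is judged then, once.
Trained networks look in the newest picture that a camera, given by its name, has taken for a name from the list of things; names that differ only in an ending like _2 or _b are one class to them, and where a whole thing is asked for, a point or a joint stands for the part that bears it (a point fixed in the world has none). Each returns a list of dicts, best first, with "conf" (0 to 1); they miss things now and then, are a little off and sometimes report something else, mostly with a low value. They report only what shows in the picture. A call takes as long as a camera call. They do not tell look-alikes from the thing itself.
- bot.spot_in(label, camera): "at" ([x, y, z] in m, in the coordinates of the camera as it stood for that picture, good to about 4 mm: the middle of the surface that is visible of it).
- bot.trace(label, camera): "mask" (384x512 bool, what is visible of it).
The state is a dict: "time_s": time; "joint_positions": joint angles; "qvel": joint speeds; "tau": joint torques, N m; "position": TCP position; "tcp_rot": TCP orientation; "force": force on the tool from outside, world axes, zero at the start; "moment": the same for the moment, N m; "opening": opening from 0.0 (shut) to 1.0 (fully open); "grasp_force": force on a finger pad.
Only numpy, scipy, OpenCV 4.12 (cv2) and the standard library are available. Lean on these libraries where they do the work, as an engineer would, in place of code of your own. Each camera call takes 0.05 s, during which the arm holds its last target. There are 200 camera calls.

## Working session

There is one attempt and no reset: what is moved stays moved. The work goes in short steps, Python scripts to look and compute and a tool call to move; the robot and the scene stay as the last step left them, time stands still between calls to the robot, and variables do not carry over. Pictures are saved under pics/ and viewed, at most 11 in all, crops included, and the job is handed in when it is done.

Besides the shell and the picture viewer there is one more tool, called after "Emit:" as name([rows], argument=value, ...), one row to a line, values as JSON. move_arm: Moves the arm, as the interface text tells. Its arguments: {"type":"object","properties":{"increments":{"type":"array"}},"required":["increments"]}

```bash
mkdir -p pics; ls; cat > h.py <<'E'
import numpy as np, cv2
from rig import bot
def pose(cam, st=None):
    m=bot.camera_model(cam); K=np.array(m["intrinsics"])
    if cam=="wrist":
        st=st or bot.read_state()
        T=np.eye(4);T[:3,:3]=st["tcp_rot"];T[:3,3]=st["position"]
        return K,T@np.array(m["tool_from_camera"])
    R=cv2.Rodrigues(np.array(m["rvec"],float))[0];t=np.array(m["tvec"],float).ravel()
    T=np.eye(4);T[:3,:3]=R.T;T[:3,3]=-R.T@t
    return K,T
def cloud(K,T,d):
    v,u=np.mgrid[:d.shape[0],:d.shape[1]]
    p=np.stack([(u-K[0,2])/K[0,0]*d,(v-K[1,2])/K[1,1]*d,d],-1)
    return p@T[:3,:3].T+T[:3,3]
def proj(K,T,p):
    c=(np.atleast_2d(p)-T[:3,3])@T[:3,:3]
    q=c@K.T
    return q[:,:2]/q[:,2:]
def save(n,img): cv2.imwrite("pics/"+n+".png",img[:,:,::-1])
E
python3 - <<'E'
from h import *
np.set_printoptions(precision=3,suppress=True)
print(bot.read_state()["tcp_rot"])
ims=[]
for c in("scene","top"):
    p,d=bot.capture(c);K,T=pose(c);print(c,T);save(c+"0",cv2.resize(p,(800,600)));np.savez(c+"0.npz",p=p,d=d)
    W=cloud(K,T,d)
    for l in["long_carton","short_carton","carrier","kit_jar","kit_timer","tape","bail_grip","bail","dropper_a","dish_a"]:
        for r in bot.spot_in(l,c):
            w=T[:3,:3]@np.array(r["at"])+T[:3,3]
            print(l,round(r["conf"],2),w,proj(K,T,w)[0])
E
```

```text
pics
[[ 0.915  0.403 -0.001]
 [ 0.403 -0.915  0.002]
 [ 0.    -0.002 -1.   ]]
scene [[-0.619 -0.601  0.505 -0.061]
 [-0.785  0.476 -0.396  0.361]
 [-0.003 -0.642 -0.767  0.869]
 [ 0.     0.     0.     1.   ]]
short_carton 0.64 [ 0.608 -0.226  0.022] [268.084 142.113]
short_carton 0.41 [ 0.295 -0.213  0.026] [345.807 212.725]
kit_jar 0.62 [0.458 0.106 0.083] [198.034 222.38 ]
kit_timer 0.72 [0.557 0.    0.051] [212.318 183.621]
tape 0.57 [0.577 0.089 0.018] [179.82  204.022]
bail_grip 0.68 [0.66  0.053 0.039] [173.241 172.577]
bail 0.95 [0.661 0.056 0.037] [172.282 173.382]
dropper_a 0.77 [0.5   0.161 0.061] [168.326 228.577]
dropper_a 0.59 [0.66  0.053 0.041] [173.336 172.132]
dropper_a 0.52 [0.593 0.15  0.056] [152.506 202.688]
dish_a 0.48 [ 0.626 -0.339  0.016] [293.449 123.865]
top [[-0.017 -0.994  0.112  0.33 ]
 [-1.     0.018  0.006 -0.067]
 [-0.008 -0.112 -0.994  1.426]
 [ 0.     0.     0.     1.   ]]
long_carton 0.94 [ 0.475 -0.36   0.029] [367.412 190.852]
short_carton 0.9 [ 0.609 -0.232  0.021] [320.39  145.439]
short_carton 0.68 [ 0.324 -0.22   0.025] [319.24  245.624]
carrier 0.75 [0.522 0.051 0.04 ] [221.389 176.499]
kit_jar 0.72 [0.47  0.1   0.084] [201.988 193.709]
kit_timer 0.85 [0.567 0.002 0.05 ] [238.494 159.851]
kit_timer 0.34 [0.505 0.154 0.055] [183.967 182.433]
tape 0.74 [0.574 0.09  0.024] [208.097 159.643]
bail_grip 0.93 [0.659 0.045 0.046] [222.835 128.409]
bail_grip 0.58 [0.572 0.089 0.025] [208.473 160.039]
bail_grip 0.47 [0.591 0.142 0.062] [187.763 151.435]
bail_grip 0.28 [0.506 0.154 0.06 ] [183.723 181.908]
bail 0.57 [0.654 0.044 0.039] [223.326 130.657]
dropper_a 0.59 [0.595 0.14  0.06 ] [188.645 150.3  ]
dropper_a 0.42 [0.504 0.155 0.058] [183.366 182.855]
dish_a 0.78 [ 0.433 -0.184  0.019] [305.248 207.223]
dish_a 0.63 [ 0.614 -0.346  0.014] [359.763 143.586]
```

View pics/top0.png

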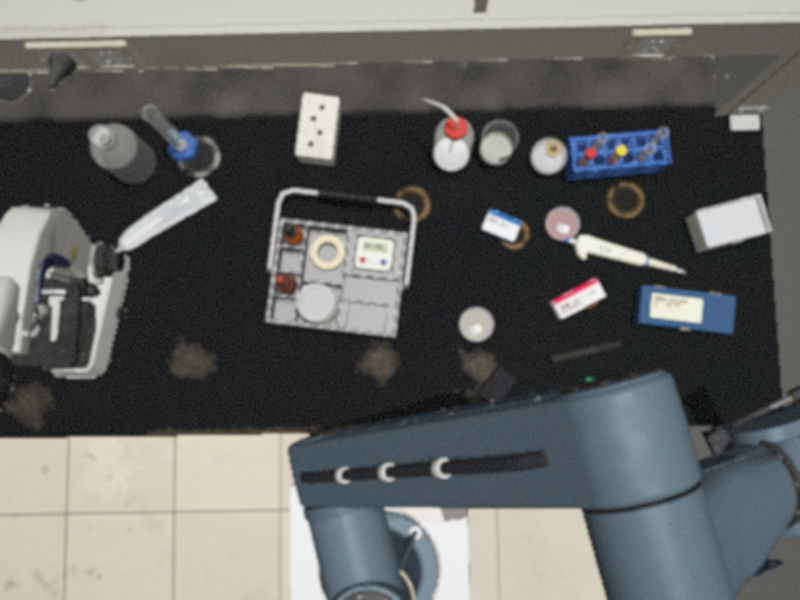

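View pics/scene0.png

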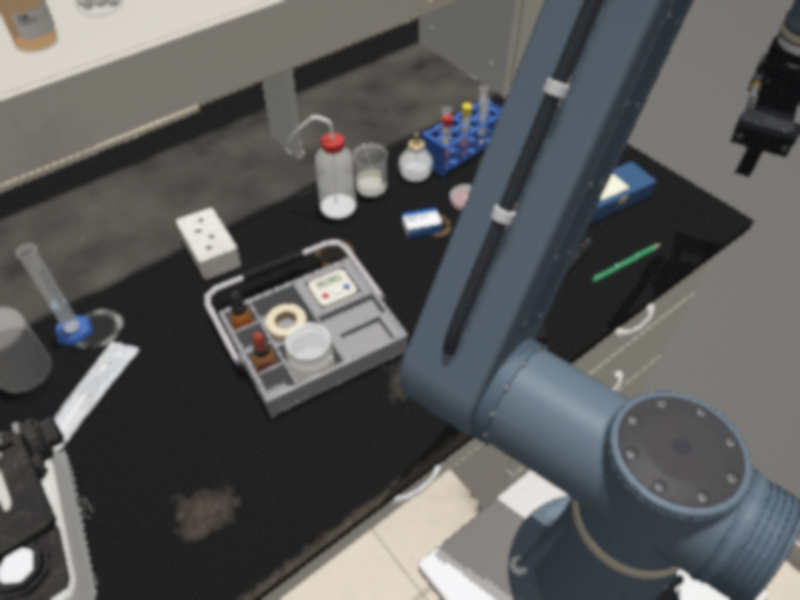

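Candidates (800×600 top view):
- **Long carton:** the red/white box at (578,298). The white boxes at (728,222) and (318,128) and the blue case at (687,308) are far larger.
- **Short carton:** the blue/white box at (502,225). Its black look-alike is at (495,382).
- **Dishes:** pink at (562,223), pale at (476,324).

Next I move above the cartons for a close look.

Emit:
move_arm([
  {"xyz":[38,-17.5,-9],"roll":0,"grip":100},
  {"xyz":[38,-17.5,-9],"roll":0,"grip":100},
  {"xyz":[38,-17.5,-9],"roll":0,"grip":100},
  {"xyz":[38,-17.5,-9],"roll":0,"grip":100},
  {"xyz":[38,-17.5,-9],"roll":0,"grip":100},
])

```text
time_s: 1.52
position: [0.3877, -0.418, 0.2668]
tcp_rot: [[0.916, 0.402, 0.0], [0.402, -0.916, -0.0], [0.0, 0.0, -1.0]]
force: [0.4, 0.2, -0.2]
opening: 0.998
grasp_force: 0.0
```

Emit:
move_arm([
  {"xyz":[38,-17.5,-9],"roll":0,"grip":100},
  {"xyz":[38,-17.5,-9],"roll":0,"grip":100},
  {"xyz":[38,-17.5,-9],"roll":0,"grip":100},
  {"xyz":[38,-17.5,-9],"roll":0,"grip":100},
  {"xyz":[0,0,0],"roll":0,"grip":100},
])

```text
time_s: 1.93
position: [0.4998, -0.292, 0.3036]
tcp_rot: [[0.912, 0.41, 0.006], [0.41, -0.912, 0.001], [0.006, 0.002, -1.0]]
force: [0.2, -0.4, 0.8]
opening: 1.003
grasp_force: 0.0
```

```bash
cat >> h.py <<'E'
np.set_printoptions(precision=3,suppress=True)
def look(n,labels=(),z=None):
    st=bot.read_state();K,T=pose("wrist",st);p,d=bot.capture("wrist")
    save(n,cv2.resize(p,(800,600)));np.savez(n+".npz",p=p,d=d,K=K,T=T)
    W=cloud(K,T,d);out={}
    for l in labels:
        for r in bot.trace(l,"wrist"):
            m=r["mask"]&(d>0); q=W[m]
            if len(q)<20: continue
            zt=np.percentile(q[:,2],80); s=q[abs(q[:,2]-zt)<.006]
            b=cv2.minAreaRect((s[:,:2]*1000).astype(np.float32))
            print(l,round(r["conf"],2),"px",np.argwhere(m).mean(0)[::-1].round(),"ztop",round(zt,4),"rect",np.round(b[0],1),np.round(b[1],1),round(b[2],1))
    return st,K,T,p,d,W
E
python3 - <<'E'
from h import *
st,*_=look("w1",["long_carton","short_carton"])
print(st["time_s"],st["position"],st["tcp_rot"],np.array(bot.camera_model("wrist")["tool_from_camera"]))
E
```

```text
long_carton 0.62 px [286. 187.] ztop 0.0319 rect [ 473.4 -368.1] [37.6 89.5] 27.0
short_carton 0.78 px [248.  76.] ztop 0.0259 rect [ 611.8 -235. ] [61.8 40.2] 65.5
short_carton 0.55 px [178. 223.] ztop 0.0256 rect [ 318.6 -217.7] [41.  63.1] 48.4
1.9333 [ 0.5   -0.292  0.304] [[ 0.912  0.41   0.006]
 [ 0.41  -0.912  0.001]
 [ 0.006  0.002 -1.   ]] [[-0.001 -0.953 -0.303  0.083]
 [ 1.    -0.001 -0.     0.   ]
 [-0.    -0.303  0.953 -0.163]
 [ 0.     0.     0.     1.   ]]
```

View pics/w1.png

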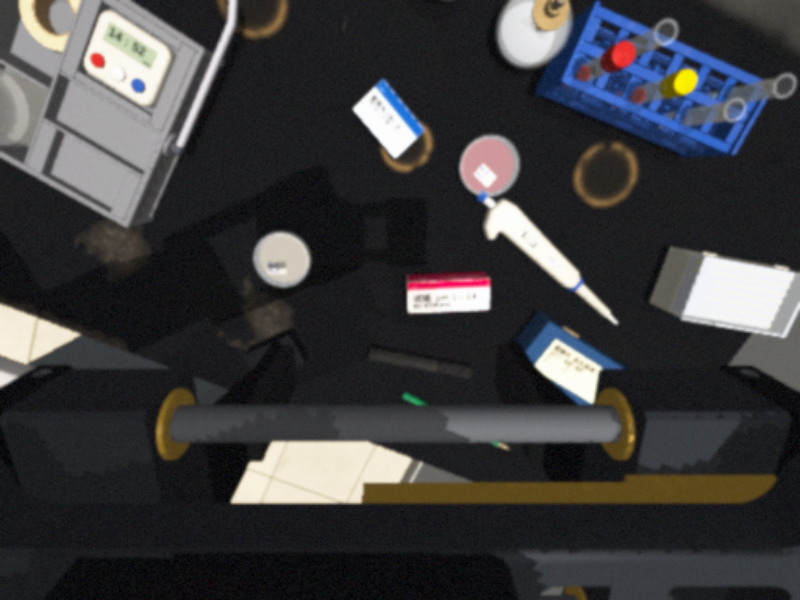

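The close view confirms both cartons. Long is red/white at (448,293), yaw 27°. Short is blue/white at (390,118), short side at −24.5°. Both match the given sizes (37.6×89.5 and 40×62 mm). Now I look at the carrier.

```bash
cat >> h.py <<'E'
def plan(target,ang=None,n=None,st=None,start=None):
    """rows from commanded/measured pose to TCP target (m), tool-x world angle ang (deg)"""
    if start is None:
        st=bot.read_state(); p=np.array(st["position"]);R=np.array(st["tcp_rot"]);a=np.degrees(np.arctan2(R[1,0],R[0,0]))
    else: p,a=np.array(start[0]),start[1]
    ang=a if ang is None else ang
    D=(np.array(target)-p)*1000; da=ang-a
    n=n or int(max(np.ceil(np.linalg.norm(D)/40),np.ceil(abs(da)/6.9),1))
    print("from",p,round(a,1),"n",n)
    for i in range(n):
        t=np.radians(a+da*i/n);d=D/n
        print([round(float(v),1) for v in(d[0]*np.cos(t)+d[1]*np.sin(t),d[0]*np.sin(t)-d[1]*np.cos(t),-d[2])],round(float(-np.radians(da/n)),4))
E
python3 -c "
from h import *
plan([.50,.03,.33],72)"
```

```text
from [ 0.495 -0.297  0.301] 23.9 n 9
[15.2, -33.0, -3.2] -0.0934
[18.2, -31.4, -3.2] -0.0934
[21.1, -29.6, -3.2] -0.0934
[23.8, -27.5, -3.2] -0.0934
[26.2, -25.2, -3.2] -0.0934
[28.5, -22.6, -3.2] -0.0934
[30.4, -19.9, -3.2] -0.0934
[32.2, -17.0, -3.2] -0.0934
[33.6, -13.9, -3.2] -0.0934
```

Emit:
move_arm([
  {"xyz":[15,-33,-3],"roll":-0.093,"grip":100},
  {"xyz":[18,-31,-3],"roll":-0.093,"grip":100},
  {"xyz":[21,-30,-3],"roll":-0.093,"grip":100},
  {"xyz":[24,-28,-3],"roll":-0.093,"grip":100},
  {"xyz":[26,-25,-3],"roll":-0.093,"grip":100},
])

```text
time_s: 2.5
position: [0.4963, -0.1161, 0.3159]
tcp_rot: [[0.637, 0.771, -0.001], [0.771, -0.637, 0.0], [-0.001, -0.001, -1.0]]
force: [0.4, -0.1, 0.4]
opening: 1.002
grasp_force: 0.0
```

Emit:
move_arm([
  {"xyz":[28,-23,-3],"roll":-0.093,"grip":100},
  {"xyz":[30,-20,-3],"roll":-0.093,"grip":100},
  {"xyz":[32,-17,-3],"roll":-0.093,"grip":100},
  {"xyz":[34,-14,-3],"roll":-0.093,"grip":100},
  {"xyz":[0,0,0],"roll":0,"grip":100},
])

```text
time_s: 2.92
position: [0.4985, 0.0334, 0.3286]
tcp_rot: [[0.308, 0.951, -0.0], [0.951, -0.308, 0.003], [0.003, -0.001, -1.0]]
force: [0.3, -1.0, 0.6]
opening: 0.999
grasp_force: 0.0
```

Emit:
move_arm([
  {"xyz":[0,0,0],"roll":0,"grip":100},
  {"xyz":[0,0,0],"roll":0,"grip":100},
])

```text
time_s: 3.08
position: [0.4992, 0.028, 0.328]
tcp_rot: [[0.316, 0.949, -0.001], [0.949, -0.316, -0.001], [-0.001, -0.0, -1.0]]
force: [0.7, 0.7, -0.0]
opening: 1.0
grasp_force: 0.0
```

```bash

python3 - <<'E'
from h import *
st,K,T,p,d,W=look("w2",["carrier","kit_jar","kit_timer","tape","bail_grip"])
print(st["time_s"],st["position"],st["qvel"])
# ortho height/colour map, 2px/mm?, x .36...72 up, y .22..-.12
m=(d>0)
H=np.zeros((300,400,3),np.uint8)
q=W[m];c=p[m]
r=((.70-q[:,0])*800).astype(int);k=((.22-q[:,1])*1000).astype(int)
r=((.71-q[:,0])*1000).astype(int)
ok=(r>=0)&(r<370)&(k>=0)&(k<360)
H=np.zeros((370,360,3),np.uint8);Z=np.zeros((370,360),np.uint8)
H[r[ok],k[ok]]=c[ok];Z[r[ok],k[ok]]=np.clip(q[ok,2]*2000,0,255)
Zc=cv2.applyColorMap(Z,cv2.COLORMAP_JET)[:,:,::-1]
save("ortho",np.hstack([H,Zc]))
E
```

```text
carrier 0.76 px [266. 121.] ztop 0.0487 rect [549.8  61.3] [252.4 252.7] 82.1
kit_jar 0.93 px [221. 119.] ztop 0.0862 rect [470.6 100.2] [63.9 64.4] 71.3
kit_jar 0.71 px [292. 160.] ztop 0.0521 rect [558.8  -1.5] [65.7 57.6] 81.5
kit_timer 0.83 px [291. 160.] ztop 0.0521 rect [558.7  -1.3] [65.4 57.7] 81.9
kit_timer 0.28 px [232.  75.] ztop 0.0963 rect [509.5 158. ] [14.1 13.7] 70.5
tape 0.87 px [282. 108.] ztop 0.0236 rect [568.4  85.1] [60.8 59.6] 25.9
bail_grip 0.7 px [328. 100.] ztop 0.0481 rect [627.1  51. ] [252.6  97.3] 80.7
3.0833 [0.499 0.028 0.328] [-1.18   0.213 -0.061  0.177  0.105  0.068]
```

View pics/ortho.png

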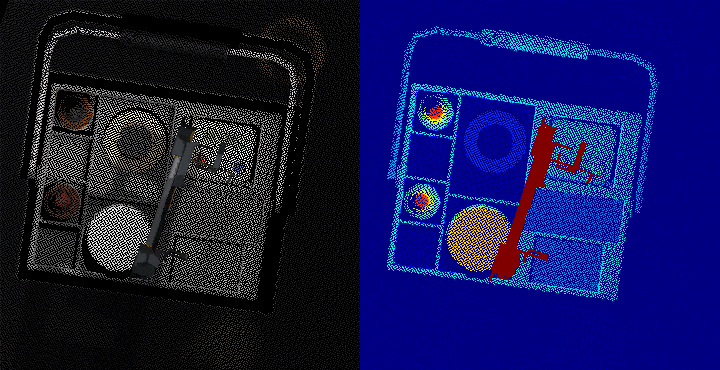

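View pics/w2.png

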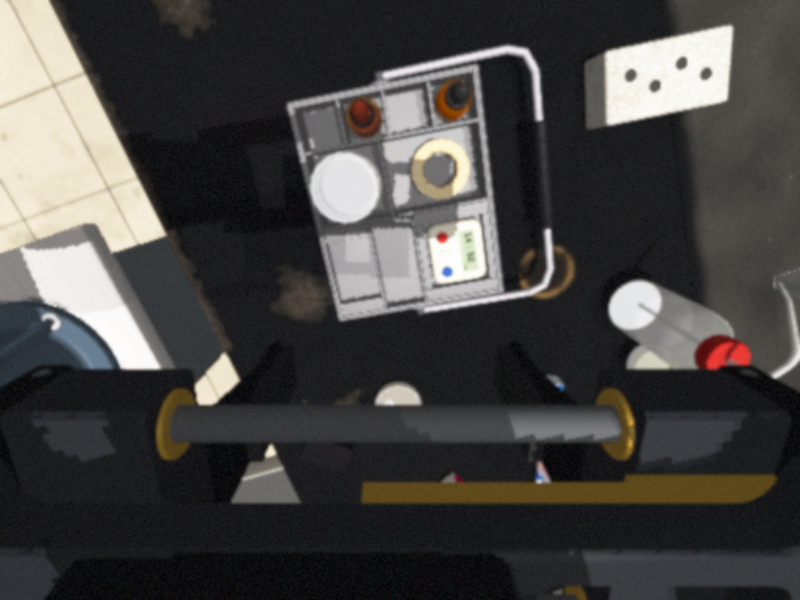

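The carrier is at yaw ≈ −8.5°. In the wrist view, B is the front recess at (360,268), A is the wide recess at (400,263), and the jar is at (345,187). Next I fit the carrier frame and the pocket edges.

```bash
python3 - <<'E'
from h import *
z=np.load("w2.npz");W=cloud(z["K"],z["T"],z["d"]);m=z["d"]>0
q=W[m];q=q[(abs(q[:,2]-.0485)<.003)]
q=q[(q[:,0]>.37)&(q[:,0]<.64)&(q[:,1]>-.09)&(q[:,1]<.22)]
best=None
for y in np.arange(-12,-4,.25):
    a=np.radians(y);x=q[:,0]*np.cos(a)+q[:,1]*np.sin(a);v=-q[:,0]*np.sin(a)+q[:,1]*np.cos(a)
    h=sum((np.histogram(t,np.arange(-.2,.8,.001))[0].astype(float)**2).sum() for t in(x,v))
    if best is None or h>best[0]: best=(h,y)
y=best[1];a=np.radians(y);R=np.array([[np.cos(a),-np.sin(a)],[np.sin(a),np.cos(a)]])
u=q[:,:2]@R
hx=np.histogram(u[:,0],np.arange(.2,.8,.002));hy=np.histogram(u[:,1],np.arange(-.1,.4,.002))
print("yaw",y);print([(round(e,3),int(c)) for c,e in zip(*hx) if c>60]);print([(round(e,3),int(c)) for c,e in zip(*hy) if c>60])
U=W.copy();U[...,:2]=W[...,:2]@R
np.save("R.npy",R)
Q=U[m]
def prof(sel,ax,lo,hi):
    s=Q[sel];b=((s[:,ax]-lo)/.003).astype(int)
    return [(round(lo+.003*i,3),int(1000*np.median(s[b==i,2]))) for i in range(int((hi-lo)/.003)) if (b==i).sum()>2]
print("tmr",np.array([.5587,-.0015])@R,"jar",np.array([.4706,.1002])@R)
yc=np.array([.45,0.0])@R
print(yc);print("x prof",prof(abs(Q[:,1]-yc[1])<.01,0,.40,.66))
print("y prof B",prof(abs(Q[:,0]-.435)<.008,1,.0,.25));print("y prof A",prof(abs(Q[:,0]-.485)<.008,1,.0,.25))
g=U[m&(U[...,0]>.62)&(U[...,2]>.025)&(U[...,2]<.06)&(U[...,0]<.72)&(abs(U[...,1]-.14)<.05)]
print("grip",np.median(g,0),np.percentile(g,2,0),np.percentile(g,98,0))
E
```

```text
yaw -8.0
[(np.float64(0.41), 152), (np.float64(0.412), 164), (np.float64(0.414), 167), (np.float64(0.458), 68), (np.float64(0.464), 77), (np.float64(0.492), 69), (np.float64(0.512), 78), (np.float64(0.514), 81), (np.float64(0.516), 77), (np.float64(0.518), 86), (np.float64(0.524), 62), (np.float64(0.526), 70), (np.float64(0.528), 69), (np.float64(0.53), 66), (np.float64(0.532), 64), (np.float64(0.534), 62), (np.float64(0.546), 82), (np.float64(0.548), 97), (np.float64(0.55), 72), (np.float64(0.552), 66), (np.float64(0.554), 73), (np.float64(0.556), 64), (np.float64(0.558), 67), (np.float64(0.564), 68), (np.float64(0.566), 62), (np.float64(0.57), 66), (np.float64(0.574), 70), (np.float64(0.576), 62), (np.float64(0.578), 71), (np.float64(0.58), 61), (np.float64(0.584), 69), (np.float64(0.586), 83), (np.float64(0.588), 91), (np.float64(0.59), 82), (np.float64(0.592), 190), (np.float64(0.594), 193), (np.float64(0.596), 172)]
[(np.float64(0.022), 106), (np.float64(0.024), 120), (np.float64(0.026), 104), (np.float64(0.028), 91), (np.float64(0.03), 88), (np.float64(0.032), 84), (np.float64(
[... 2930 characters left out ...]
2), (0.102, 33), (0.105, 33), (0.108, 33), (0.111, 33), (0.114, 32), (0.117, 33), (0.12, 437), (0.123, 441), (0.126, 416), (0.129, 414), (0.132, 413), (0.135, 4), (0.138, 4), (0.141, 3), (0.144, 47), (0.147, 48), (0.15, 56), (0.153, 58), (0.156, 71), (0.159, 58), (0.162, 83), (0.165, 82), (0.168, 62), (0.171, 58), (0.174, 57), (0.177, 55), (0.18, 49), (0.183, 20), (0.186, 5), (0.189, 4), (0.192, 4), (0.195, 4), (0.198, 4), (0.201, 40), (0.204, 48), (0.207, 23), (0.21, 52), (0.213, 58), (0.216, 72), (0.219, 80), (0.222, 98), (0.225, 105), (0.228, 106), (0.231, 102), (0.234, 76), (0.237, 59), (0.24, 57), (0.243, 52), (0.246, 44)]
grip [0.652 0.148 0.047] [0.645 0.093 0.031] [0.719 0.189 0.05 ]
```

```bash
python3 -c "
from h import *
plan([.474,-.367,.14],117)"
```

```text
from [0.499 0.028 0.328] 71.6 n 11
[-34.8, 9.2, 17.1] -0.0721
[-35.4, 6.6, 17.1] -0.0721
[-35.8, 4.1, 17.1] -0.0721
[-36.0, 1.5, 17.1] -0.0721
[-36.0, -1.1, 17.1] -0.0721
[-35.8, -3.7, 17.1] -0.0721
[-35.5, -6.3, 17.1] -0.0721
[-34.9, -8.8, 17.1] -0.0721
[-34.2, -11.3, 17.1] -0.0721
[-33.3, -13.7, 17.1] -0.0721
[-32.2, -16.1, 17.1] -0.0721
```

Emit:
move_arm([
  {"xyz":[-35,9,17],"roll":-0.072,"grip":70},
  {"xyz":[-35.5,6.5,17],"roll":-0.072,"grip":70},
  {"xyz":[-36,4,17],"roll":-0.072,"grip":70},
  {"xyz":[-36,1.5,17],"roll":-0.072,"grip":70},
  {"xyz":[-36,-1,17],"roll":-0.072,"grip":70},
])

```text
time_s: 3.8
position: [0.4876, -0.1527, 0.2428]
tcp_rot: [[-0.044, 0.999, 0.001], [0.999, 0.044, -0.0], [-0.0, 0.001, -1.0]]
force: [1.4, 0.7, 0.4]
opening: 0.732
grasp_force: 0.0
```

Emit:
move_arm([
  {"xyz":[-36,-4,17],"roll":-0.072,"grip":70},
  {"xyz":[-35.5,-6,17],"roll":-0.072,"grip":70},
  {"xyz":[-35,-9,17],"roll":-0.072,"grip":70},
  {"xyz":[-34,-11,17],"roll":-0.072,"grip":70},
  {"xyz":[-33,-14,17],"roll":-0.072,"grip":70},
])

```text
time_s: 4.22
position: [0.4758, -0.3327, 0.1575]
tcp_rot: [[-0.392, 0.92, 0.0], [0.92, 0.392, -0.0], [-0.0, 0.0, -1.0]]
force: [0.2, 0.6, 1.0]
opening: 0.704
grasp_force: 0.0
```

Emit:
move_arm([
  {"xyz":[-32,-16,17],"roll":-0.072,"grip":70},
  {"xyz":[0,0,0],"roll":0,"grip":70},
  {"xyz":[0,0,0],"roll":0,"grip":70},
  {"xyz":[0,0,0],"roll":0,"grip":70},
])

```text
time_s: 4.55
position: [0.4736, -0.3658, 0.1411]
tcp_rot: [[-0.454, 0.891, -0.001], [0.891, 0.454, 0.001], [0.002, -0.0, -1.0]]
force: [0.6, 1.0, -0.5]
opening: 0.698
grasp_force: 0.0
```

```bash
python3 - <<'E'
from h import *
st,K,T,p,d,W=look("w3",["long_carton"])
R=np.array(st["tcp_rot"]);print(st["time_s"],st["position"],np.degrees(np.arctan2(R[1,0],R[0,0])),np.abs(st["qvel"]).max())
E
```

```text
long_carton 0.71 px [300.  14.] ztop 0.0167 rect [ 439.4 -200.4] [61.3 27.2] 26.5
long_carton 0.6 px [252. 183.] ztop 0.0317 rect [ 473.7 -368.5] [36.2 89.4] 26.8
4.55 [ 0.474 -0.366  0.141] 116.98581461400828 1.7098955651352556
```

View pics/w3.png

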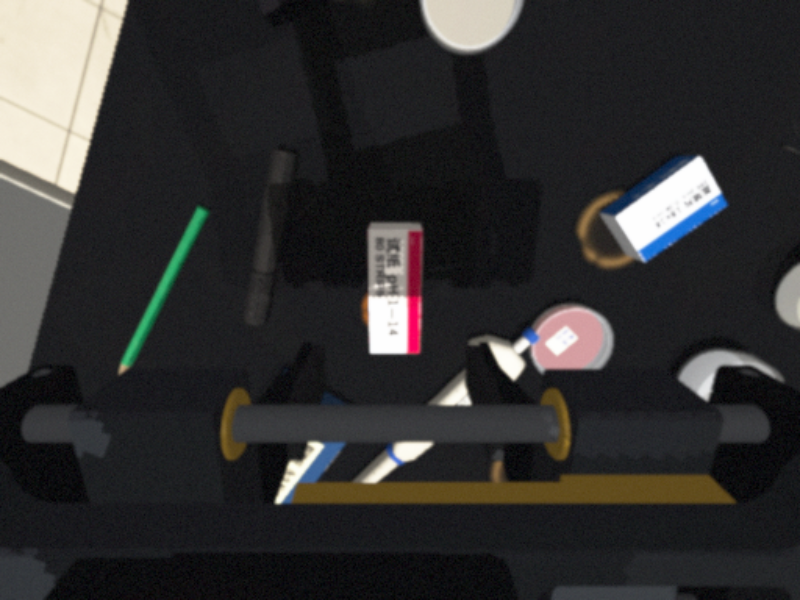

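The long carton sits at (396,288), square to the tool and within 3 mm of centre. Descending and gripping.

Emit:
move_arm([
  {"xyz":[-2.4,-1,35],"roll":0,"grip":70},
  {"xyz":[0,0,35],"roll":0,"grip":70},
  {"xyz":[0,0,30],"roll":0,"grip":70},
  {"xyz":[0,0,21],"roll":0,"grip":70},
  {"xyz":[0,0,0],"roll":0,"grip":70},
])

```text
time_s: 5.07
position: [0.4727, -0.3648, 0.0172]
tcp_rot: [[-0.457, 0.889, -0.005], [0.889, 0.457, 0.006], [0.008, -0.002, -1.0]]
force: [-0.1, 0.8, 0.1]
opening: 0.703
grasp_force: 0.0
```

Emit:
move_arm([
  {"xyz":[0,0,0],"roll":0,"grip":30},
  {"xyz":[0,0,0],"roll":0,"grip":30},
  {"xyz":[0,0,0],"roll":0,"grip":30},
  {"xyz":[0,0,0],"roll":0,"grip":30},
  {"xyz":[0,0,0],"roll":0,"grip":30},
])

```text
time_s: 5.48
position: [0.4752, -0.3691, 0.022]
tcp_rot: [[-0.456, 0.89, 0.002], [0.89, 0.456, -0.002], [-0.003, 0.001, -1.0]]
force: [1.4, 1.6, 7.9]
opening: 0.406
grasp_force: 30.0
```

Emit:
move_arm([
  {"xyz":[0,0,0],"roll":0,"grip":30},
  {"xyz":[0,0,0],"roll":0,"grip":30},
])

```text
time_s: 5.65
position: [0.4752, -0.3692, 0.0221]
tcp_rot: [[-0.455, 0.89, 0.002], [0.89, 0.455, -0.002], [-0.003, 0.001, -1.0]]
force: [0.1, 1.4, 6.7]
opening: 0.407
grasp_force: 30.0
```

```bash
python3 -c "
from h import *
plan([.475,-.369,.13],117,n=3)
plan([.4936,.0058,.125],82,start=([.475,-.369,.13],117))"
```

```text
from [ 0.475 -0.369  0.022] 117.1 n 3
[0.1, -0.0, -36.0] 0.0005
[0.1, -0.0, -36.0] 0.0005
[0.1, -0.0, -36.0] 0.0005
from [ 0.475 -0.369  0.13 ] 117 n 10
[32.6, 18.7, 0.5] 0.0611
[33.6, 16.7, 0.5] 0.0611
[34.6, 14.6, 0.5] 0.0611
[35.4, 12.4, 0.5] 0.0611
[36.1, 10.2, 0.5] 0.0611
[36.7, 8.0, 0.5] 0.0611
[37.1, 5.8, 0.5] 0.0611
[37.4, 3.5, 0.5] 0.0611
[37.5, 1.2, 0.5] 0.0611
[37.5, -1.1, 0.5] 0.0611
```

Emit:
move_arm([
  {"xyz":[0,0,-20],"roll":0,"grip":30},
  {"xyz":[0,0,-36],"roll":0,"grip":30},
  {"xyz":[0,0,-36],"roll":0,"grip":30},
  {"xyz":[0,0,-16],"roll":0,"grip":30},
  {"xyz":[16,9,0],"roll":0.0306,"grip":30},
])

```text
time_s: 6.07
position: [0.4782, -0.3562, 0.1338]
tcp_rot: [[-0.426, 0.905, 0.009], [0.905, 0.426, -0.012], [-0.014, 0.003, -1.0]]
force: [0.7, 0.7, -0.7]
opening: 0.41
grasp_force: 30.0
```

Emit:
move_arm([
  {"xyz":[33,18,0],"roll":0.0611,"grip":30},
  {"xyz":[34,15.5,0],"roll":0.0611,"grip":30},
  {"xyz":[35,13.5,0],"roll":0.0611,"grip":30},
  {"xyz":[35.5,11.5,0],"roll":0.0611,"grip":30},
  {"xyz":[36.5,9,0],"roll":0.0611,"grip":30},
])

```text
time_s: 6.48
position: [0.4842, -0.1616, 0.1287]
tcp_rot: [[-0.133, 0.991, 0.0], [0.991, 0.133, -0.0], [-0.0, 0.0, -1.0]]
force: [0.5, 0.1, -1.1]
opening: 0.409
grasp_force: 30.0
```

Emit:
move_arm([
  {"xyz":[37,7,0],"roll":0.0611,"grip":30},
  {"xyz":[37,4.5,0],"roll":0.0611,"grip":30},
  {"xyz":[37.5,2.5,0],"roll":0.0611,"grip":30},
  {"xyz":[37.5,0,0],"roll":0.0611,"grip":30},
  {"xyz":[18,0,0],"roll":0.0306,"grip":30},
])

```text
time_s: 6.9
position: [0.4922, 0.0085, 0.1286]
tcp_rot: [[0.138, 0.99, -0.002], [0.99, -0.138, 0.001], [0.001, -0.002, -1.0]]
force: [0.8, 0.5, -0.5]
opening: 0.408
grasp_force: 30.0
```

Emit:
move_arm([
  {"xyz":[0,0,0],"roll":0,"grip":30},
  {"xyz":[0,0,0],"roll":0,"grip":30},
  {"xyz":[0,0,0],"roll":0,"grip":30},
])

```text
time_s: 7.15
position: [0.4939, 0.0041, 0.1286]
tcp_rot: [[0.137, 0.991, 0.001], [0.991, -0.137, -0.001], [-0.0, 0.001, -1.0]]
force: [0.0, -0.2, -0.6]
opening: 0.41
grasp_force: 30.0
```

```bash
python3 - <<'E'
from h import *
st,K,T,p,d,W=look("w4",["long_carton"])
R=np.array(st["tcp_rot"]);print(st["time_s"],st["position"],np.degrees(np.arctan2(R[1,0],R[0,0])),np.abs(st["qvel"]).max())
E
```

```text
long_carton 0.67 px [253. 217.] ztop 0.1382 rect [493.6   5.2] [89.9 37.3] 81.9
7.15 [0.494 0.004 0.129] 82.11905282868362 1.3043510189506164
```

View pics/w4.png

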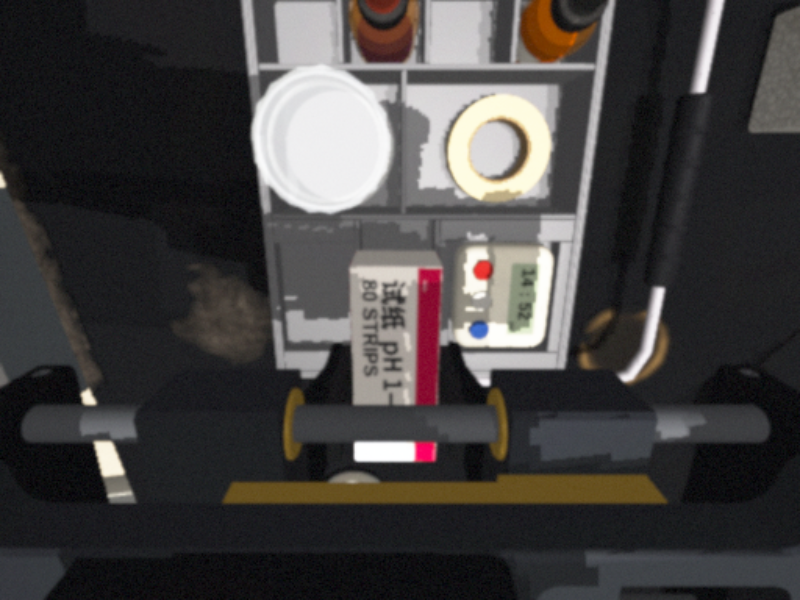

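```bash
python3 - <<'E'
from h import *
z=np.load("w4.npz");W=cloud(z["K"],z["T"],z["d"]);m=z["d"]>0
a=np.radians(-8);R=np.array([[np.cos(a),-np.sin(a)],[np.sin(a),np.cos(a)]])
Q=W[m];Q[:,:2]=Q[:,:2]@R
def prof(sel,ax,lo,hi,s=.0015):
    q=Q[sel];b=((q[:,ax]-lo)/s).astype(int)
    return [(round(lo+s*i,4),int(1000*np.median(q[b==i,2]))) for i in range(int((hi-lo)/s)) if (b==i).sum()>2]
low=Q[:,2]<.1
print("u@v=.13",prof((abs(Q[:,1]-.12)<.005)&low,0,.40,.53))
print("v@u=.43",prof((abs(Q[:,0]-.43)<.008)&low,1,.03,.14))
print("edges", [prof((abs(Q[:,1]-c)<.004)&low,0,.404,.42) for c in(.19,.1)],[prof((abs(Q[:,1]-c)<.004)&low,0,.585,.60) for c in(.19,.1)])
print("v@tape",prof((abs(Q[:,0]-.57)<.004)&low,1,.11,.14))
E
```

```text
u@v=.13 [(0.4105, 48), (0.412, 48), (0.4135, 48), (0.415, 49), (0.4165, 49), (0.418, 49), (0.4195, 49), (0.421, 48), (0.4225, 49), (0.424, 49), (0.4255, 48), (0.427, 49), (0.4285, 49), (0.43, 48), (0.4315, 48), (0.433, 49), (0.4345, 49), (0.436, 48), (0.4375, 49), (0.439, 49), (0.4405, 48), (0.442, 48), (0.4435, 48), (0.445, 48), (0.4465, 48), (0.448, 48), (0.4495, 48), (0.451, 48), (0.4525, 48), (0.454, 49), (0.4555, 49), (0.457, 48), (0.4585, 48), (0.46, 48), (0.4615, 48), (0.463, 48), (0.4645, 48), (0.466, 44), (0.4675, 33), (0.469, 32), (0.4705, 32), (0.472, 33), (0.4735, 33), (0.475, 33), (0.4765, 33), (0.478, 32), (0.4795, 33), (0.481, 33), (0.4825, 33), (0.484, 32), (0.4855, 32), (0.487, 32), (0.4885, 33), (0.49, 33), (0.4915, 33), (0.493, 33), (0.4945, 33), (0.496, 33), (0.4975, 33), (0.499, 33), (0.5005, 32), (0.502, 33), (0.5035, 33), (0.505, 32), (0.5065, 33), (0.508, 33), (0.5095, 33), (0.511, 48), (0.5125, 48), (0.514, 48), (0.5155, 49), (0.517, 49), (0.5185, 49), (0.52, 49), (0.5215, 49), (0.523, 48), (0.5245, 48), (0.526, 49), (0.5275, 48)]
v@u=.43 [(0.03, 49), (0.0315
[... 826 characters left out ...]
, (0.126, 47), (0.1275, 41), (0.1365, 83), (0.138, 83)]
edges [[(0.41, 48), (0.4115, 48), (0.413, 48), (0.4145, 48), (0.416, 45)], [(0.41, 48), (0.4115, 49), (0.413, 48), (0.4145, 48), (0.416, 39), (0.4175, 35)]] [[(0.585, 3), (0.5865, 3), (0.588, 4), (0.5895, 3), (0.591, 5), (0.5925, 30), (0.594, 49), (0.5955, 49), (0.597, 48)], [(0.585, 45), (0.5865, 48), (0.588, 49), (0.5895, 49), (0.591, 48), (0.5925, 48), (0.594, 49), (0.5955, 49), (0.597, 48)]]
v@tape [(0.11, 43), (0.1115, 49), (0.113, 49), (0.1145, 48), (0.116, 49), (0.1175, 48), (0.119, 48), (0.1205, 49), (0.122, 48), (0.1235, 48), (0.125, 48), (0.1265, 33), (0.128, 3), (0.1295, 4), (0.131, 3), (0.1325, 3), (0.137, 22), (0.1385, 22)]
```

Carton and pocket A agree within 1 mm; in the view the carton at (395,350) lies over the A recess. Lowering it.

Emit:
move_arm([
  {"xyz":[0.6,0.8,30],"roll":0,"grip":30},
  {"xyz":[0,0,20],"roll":0,"grip":30},
  {"xyz":[0,0,8],"roll":0,"grip":30},
  {"xyz":[0,0,7],"roll":0,"grip":30},
  {"xyz":[0,0,5],"roll":0,"grip":30},
])

```text
time_s: 7.67
position: [0.4947, 0.0044, 0.0579]
tcp_rot: [[0.139, 0.99, -0.0], [0.99, -0.139, 0.0], [-0.0, -0.0, -1.0]]
force: [0.3, -0.5, -1.0]
opening: 0.408
grasp_force: 30.0
```

Emit:
move_arm([
  {"xyz":[0,0,0],"roll":0,"grip":30},
  {"xyz":[0,0,0],"roll":0,"grip":30},
  {"xyz":[0,0,0],"roll":0,"grip":30},
])

```text
time_s: 7.92
position: [0.4952, 0.005, 0.0591]
tcp_rot: [[0.138, 0.99, 0.002], [0.99, -0.138, -0.0], [-0.0, 0.002, -1.0]]
force: [-0.5, 0.1, -1.0]
opening: 0.408
grasp_force: 30.0
```

Emit:
move_arm([
  {"xyz":[0,0,2.5],"roll":0,"grip":30},
  {"xyz":[0,0,0],"roll":0,"grip":48},
  {"xyz":[0,0,0],"roll":0,"grip":48},
  {"xyz":[0,0,0],"roll":0,"grip":48},
  {"xyz":[0,0,-4],"roll":0,"grip":48},
])

```text
time_s: 8.33
position: [0.4942, 0.0053, 0.0597]
tcp_rot: [[0.138, 0.99, -0.001], [0.99, -0.138, 0.0], [0.0, -0.001, -1.0]]
force: [0.2, 0.3, -0.8]
opening: 0.477
grasp_force: 0.0
```

Emit:
move_arm([
  {"xyz":[0,0,-15],"roll":0,"grip":48},
  {"xyz":[0,0,-35],"roll":0,"grip":50},
  {"xyz":[0,0,-25],"roll":0,"grip":70},
  {"xyz":[0,0,0],"roll":0,"grip":70},
  {"xyz":[0,0,0],"roll":0,"grip":70},
])

```text
time_s: 8.75
position: [0.4956, 0.005, 0.1366]
tcp_rot: [[0.137, 0.99, 0.004], [0.991, -0.137, -0.001], [-0.0, 0.004, -1.0]]
force: [0.0, 0.3, 0.6]
opening: 0.636
grasp_force: 0.0
```

```bash
python3 - <<'E'
from h import *
st,K,T,p,d,W=look("w5",["long_carton"])
a=np.radians(-8);R=np.array([[np.cos(a),-np.sin(a)],[np.sin(a),np.cos(a)]])
m=bot.trace("long_carton","wrist")[0]["mask"]&(d>0);q=W[m].copy();q[:,:2]=q[:,:2]@R
for v in np.arange(.03,.12,.01):
    s=q[abs(q[:,1]-v)<.005]
    if len(s)>5: print(round(v,3),np.percentile(s[:,0],[2,98]),np.median(s[:,2]))
# short target via J/plan
plan([.6118,-.235,.14],-24.5)
plan([.6118,-.235,.14],155.5)
print(st["joint_positions"])
E
```

```text
long_carton 0.71 px [252. 190.] ztop 0.0637 rect [494.6   5.9] [90.4 36.3] 81.6
0.03 [0.474 0.509] 0.06309018993598628
0.04 [0.471 0.506] 0.06326038127824218
0.05 [0.471 0.506] 0.0631272764543624
0.06 [0.471 0.509] 0.06324819887996372
0.07 [0.471 0.507] 0.06325018190008158
0.08 [0.472 0.506] 0.0632679372106295
0.09 [0.472 0.506] 0.06322345385255532
0.1 [0.471 0.507] 0.06320441058946807
0.11 [0.471 0.507] 0.06317684572473184
from [0.494 0.005 0.134] 82.1 n 16
[-13.9, 9.4, -0.4] 0.1163
[-12.7, 10.9, -0.4] 0.1163
[-11.3, 12.3, -0.4] 0.1163
[-9.8, 13.6, -0.4] 0.1163
[-8.2, 14.6, -0.4] 0.1163
[-6.4, 15.5, -0.4] 0.1163
[-4.6, 16.1, -0.4] 0.1163
[-2.7, 16.5, -0.4] 0.1163
[-0.8, 16.7, -0.4] 0.1163
[1.2, 16.7, -0.4] 0.1163
[3.1, 16.5, -0.4] 0.1163
[5.0, 16.0, -0.4] 0.1163
[6.8, 15.3, -0.4] 0.1163
[8.5, 14.4, -0.4] 0.1163
[10.2, 13.3, -0.4] 0.1163
[11.6, 12.0, -0.4] 0.1163
from [0.494 0.005 0.134] 82.1 n 11
[-20.2, 13.7, -0.5] -0.1165
[-21.6, 11.2, -0.5] -0.1165
[-22.8, 8.6, -0.5] -0.1165
[-23.6, 5.9, -0.5] -0.1165
[-24.2, 3.1, -0.5] -0.1165
[-24.4, 0.3, -0.5] -0.1165
[-24.2, -2.5, -0.5] -0.1165
[-23.8, -5.3, -0.5] -0.1165
[-23.0, -8.0, -0.5] -0.1165
[-21.9, -10.7, -0.5] -0.1165
[-20.5, -13.1, -0.5] -0.1165
[-12.359  27.905 105.433  -0.001  46.421  -4.456]
```

The long carton is flat at the floor of A (top 62 mm). Next is the short carton, gripped over its 62 mm length because A is now full. First I check clearance to the wash bottle behind it.

```bash
python3 - <<'E'
from h import *
a=np.radians(65.5);e=np.array([np.cos(a),np.sin(a)]);f=np.array([np.sin(a),-np.cos(a)])
for c,n in(("top","top0.npz"),("wrist","w1.npz"),("wrist","w2.npz"),("scene","scene0.npz")):
    z=np.load(n);K,T=(z["K"],z["T"]) if "K" in z else pose(c)
    W=cloud(K,T,z["d"]);q=W[z["d"]>0]
    r=q[:,:2]-[.6118,-.235];s=np.stack([r@e,r@f,q[:,2]],1)
    k=(abs(s[:,0])<.14)&(s[:,1]>-.08)&(s[:,1]<.12)&(s[:,2]>.06)&(s[:,2]<.2)
    s=s[k]
    print(n,k.sum(), s[np.argsort(s[:,1])[:200:20]] if k.sum() else "")
E
```

```text
top0.npz 369 [[0.139 0.059 0.085]
 [0.131 0.062 0.087]
 [0.126 0.064 0.086]
 [0.13  0.068 0.127]
 [0.115 0.07  0.112]
 [0.132 0.073 0.126]
 [0.134 0.076 0.15 ]
 [0.116 0.078 0.124]
 [0.128 0.08  0.153]
 [0.126 0.083 0.156]]
w1.npz 0 
w2.npz 786 [[0.14  0.058 0.087]
 [0.136 0.059 0.087]
 [0.133 0.059 0.1  ]
 [0.134 0.059 0.099]
 [0.132 0.06  0.067]
 [0.135 0.06  0.083]
 [0.131 0.06  0.104]
 [0.138 0.061 0.115]
 [0.134 0.061 0.109]
 [0.127 0.061 0.109]]
scene0.npz 450 [[0.134 0.058 0.097]
 [0.132 0.062 0.065]
 [0.135 0.063 0.107]
 [0.124 0.064 0.061]
 [0.134 0.065 0.112]
 [0.132 0.067 0.1  ]
 [0.119 0.068 0.071]
 [0.119 0.07  0.062]
 [0.117 0.072 0.093]
 [0.119 0.074 0.116]]
```

Emit:
move_arm([
  {"xyz":[-20,14,0],"roll":-0.1165,"grip":100},
  {"xyz":[-21.5,11,0],"roll":-0.1165,"grip":100},
  {"xyz":[-23,8.5,0],"roll":-0.1165,"grip":100},
  {"xyz":[-23.5,6,0],"roll":-0.1165,"grip":100},
  {"xyz":[-24,3,0],"roll":-0.1165,"grip":100},
])

```text
time_s: 9.32
position: [0.5476, -0.1045, 0.1332]
tcp_rot: [[-0.435, 0.9, -0.003], [0.9, 0.435, 0.001], [0.003, -0.002, -1.0]]
force: [-0.2, 0.5, -0.8]
opening: 0.963
grasp_force: 0.0
```

Emit:
move_arm([
  {"xyz":[-24.5,0,0],"roll":-0.1165,"grip":100},
  {"xyz":[-24,-2.5,0],"roll":-0.1165,"grip":100},
  {"xyz":[-24,-5,0],"roll":-0.1165,"grip":100},
  {"xyz":[-23,-8,0],"roll":-0.1165,"grip":100},
  {"xyz":[-22,-11,0],"roll":-0.1165,"grip":100},
])

```text
time_s: 9.73
position: [0.6013, -0.214, 0.1328]
tcp_rot: [[-0.859, 0.513, -0.003], [0.513, 0.859, 0.002], [0.004, 0.0, -1.0]]
force: [0.4, 0.2, 0.6]
opening: 0.998
grasp_force: 0.0
```

Emit:
move_arm([
  {"xyz":[-20.5,-13,0],"roll":-0.1165,"grip":100},
  {"xyz":[0,0,0],"roll":0,"grip":100},
  {"xyz":[0,0,0],"roll":0,"grip":100},
  {"xyz":[0,0,0],"roll":0,"grip":100},
])

```text
time_s: 10.07
position: [0.6114, -0.2342, 0.1331]
tcp_rot: [[-0.909, 0.416, -0.004], [0.416, 0.909, 0.002], [0.004, 0.001, -1.0]]
force: [0.3, -0.1, 0.3]
opening: 1.002
grasp_force: 0.0
```

```bash
python3 - <<'E'
from h import *
st,K,T,p,d,W=look("w6",["short_carton"])
R=np.array(st["tcp_rot"]);print(st["time_s"],st["position"],np.degrees(np.arctan2(R[1,0],R[0,0])),np.abs(st["qvel"]).max())
E
```

```text
short_carton 0.71 px [253. 185.] ztop 0.0257 rect [ 612.6 -235.5] [62. 41.] 65.7
10.0667 [ 0.611 -0.234  0.133] 155.43369671925893 1.0687344644197416
```

View pics/w6.png

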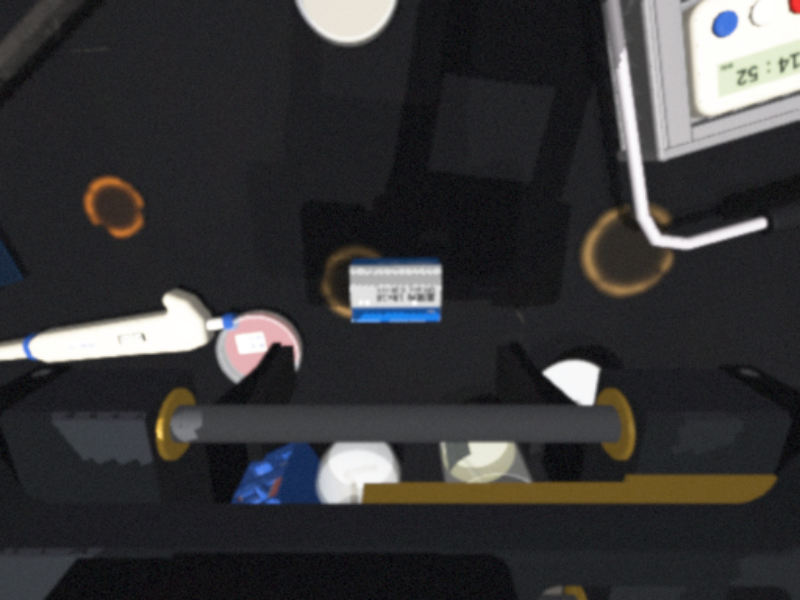

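The blue/white short carton is at (395,290), well clear of the pink dish at (258,348). Descending and gripping.

Emit:
move_arm([
  {"xyz":[-1.6,-0.7,35],"roll":0,"grip":86},
  {"xyz":[0,0,35],"roll":0,"grip":86},
  {"xyz":[0,0,30],"roll":0,"grip":86},
  {"xyz":[0,0,18],"roll":0,"grip":86},
  {"xyz":[0,0,0],"roll":0,"grip":86},
])

```text
time_s: 10.58
position: [0.6102, -0.2333, 0.0123]
tcp_rot: [[-0.91, 0.414, -0.009], [0.414, 0.91, 0.005], [0.01, 0.001, -1.0]]
force: [-0.1, -0.9, -0.2]
opening: 0.868
grasp_force: 0.0
```

Emit:
move_arm([
  {"xyz":[0,0,0],"roll":0,"grip":60},
  {"xyz":[0,0,0],"roll":0,"grip":60},
  {"xyz":[0,0,0],"roll":0,"grip":60},
  {"xyz":[0,0,0],"roll":0,"grip":60},
  {"xyz":[0,0,0],"roll":0,"grip":60},
])

```text
time_s: 11.0
position: [0.6152, -0.237, 0.019]
tcp_rot: [[-0.91, 0.415, 0.003], [0.415, 0.91, -0.002], [-0.004, -0.0, -1.0]]
force: [1.8, 1.1, 4.4]
opening: 0.706
grasp_force: 30.0
```

```bash
python3 -c "
from h import *
s=bot.read_state();p=np.array(s['position']);print(p,s['opening'],s['grasp_force'],s['force'])
a=np.radians(-8);R=np.array([[np.cos(a),-np.sin(a)],[np.sin(a),np.cos(a)]])
t=R@[.439,.0745];print(t)
plan([t[0],t[1],.14],172,start=([p[0],p[1],.14],155.5))"
```

```text
[ 0.615 -0.237  0.019] 0.7060166994088026 30.001140832901 [1.81  1.083 4.448]
[0.445 0.013]
from [ 0.615 -0.237  0.14 ] 155.5 n 8
[32.3, 19.6, -0.0] -0.036
[31.6, 20.7, -0.0] -0.036
[30.8, 21.9, -0.0] -0.036
[30.0, 22.9, -0.0] -0.036
[29.1, 24.0, -0.0] -0.036
[28.3, 25.0, -0.0] -0.036
[27.3, 26.0, -0.0] -0.036
[26.4, 27.0, -0.0] -0.036
```

Emit:
move_arm([
  {"xyz":[0,0,-15],"roll":0,"grip":60},
  {"xyz":[0,0,-30],"roll":0,"grip":60},
  {"xyz":[0,0,-35],"roll":0,"grip":60},
  {"xyz":[0,0,-30],"roll":0,"grip":60},
  {"xyz":[0,0,-11],"roll":0,"grip":60},
])

```text
time_s: 11.42
position: [0.6165, -0.238, 0.1436]
tcp_rot: [[-0.91, 0.414, 0.008], [0.414, 0.91, -0.005], [-0.009, -0.001, -1.0]]
force: [1.0, -0.7, -0.8]
opening: 0.705
grasp_force: 30.0
```

Emit:
move_arm([
  {"xyz":[32,19.5,0],"roll":-0.036,"grip":60},
  {"xyz":[31.5,20.5,0],"roll":-0.036,"grip":60},
  {"xyz":[31,22,0],"roll":-0.036,"grip":60},
  {"xyz":[30,23,0],"roll":-0.036,"grip":60},
  {"xyz":[29,24,0],"roll":-0.036,"grip":60},
])

```text
time_s: 11.83
position: [0.5061, -0.0794, 0.1378]
tcp_rot: [[-0.97, 0.244, -0.0], [0.244, 0.97, 0.0], [0.0, 0.0, -1.0]]
force: [0.7, 1.2, -0.4]
opening: 0.705
grasp_force: 30.0
```

Emit:
move_arm([
  {"xyz":[28,25,0],"roll":-0.036,"grip":60},
  {"xyz":[27,26,0],"roll":-0.036,"grip":60},
  {"xyz":[26.5,27,0],"roll":-0.036,"grip":60},
  {"xyz":[0,0,0],"roll":0,"grip":60},
  {"xyz":[0,0,0],"roll":0,"grip":60},
])

```text
time_s: 12.25
position: [0.4424, 0.0144, 0.1379]
tcp_rot: [[-0.991, 0.136, -0.002], [0.136, 0.991, 0.0], [0.002, 0.0, -1.0]]
force: [1.1, -0.7, -1.4]
opening: 0.711
grasp_force: 30.0
```

Emit:
move_arm([
  {"xyz":[0,0,0],"roll":0,"grip":60},
  {"xyz":[0,0,0],"roll":0,"grip":60},
])

```text
time_s: 12.42
position: [0.446, 0.0118, 0.1381]
tcp_rot: [[-0.99, 0.14, 0.002], [0.14, 0.99, -0.001], [-0.002, -0.0, -1.0]]
force: [-0.4, -0.7, -1.1]
opening: 0.701
grasp_force: 30.0
```

```bash
python3 - <<'E'
from h import *
st,K,T,p,d,W=look("w7",["short_carton"])
R=np.array(st["tcp_rot"]);print(st["time_s"],st["position"],np.degrees(np.arctan2(R[1,0],R[0,0])),np.abs(st["qvel"]).max(),st["opening"],st["grasp_force"])
E
```

```text
short_carton 0.85 px [20. 93.] ztop 0.0256 rect [ 320.4 -215.9] [37.5 62.7] 49.7
short_carton 0.67 px [253. 225.] ztop 0.1447 rect [442.1  11.7] [62.  40.2] 81.9
12.4167 [0.446 0.012 0.138] 171.961175431346 0.5955150113185217 0.7011362031947633 29.999788999557495
```

View pics/w7.png

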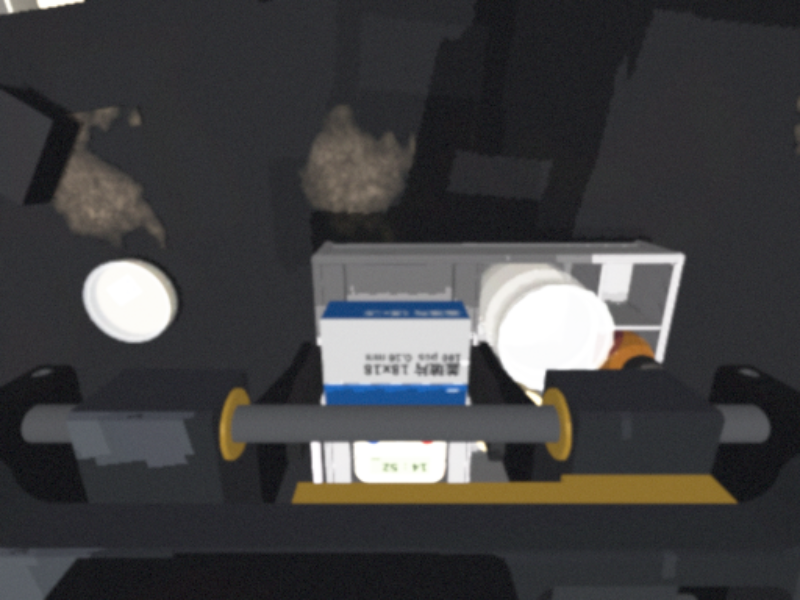

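```bash
python3 - <<'E'
from h import *
z=np.load("w7.npz");W=cloud(z["K"],z["T"],z["d"]);m=z["d"]>0
a=np.radians(-8);R=np.array([[np.cos(a),-np.sin(a)],[np.sin(a),np.cos(a)]])
Q=W[m];Q[:,:2]=Q[:,:2]@R
s=Q[(abs(Q[:,2]-.1447)<.006)&(Q[:,0]>.40)&(Q[:,0]<.47)&(abs(Q[:,1]-.0738)<.028)]
c=np.linalg.lstsq(np.c_[s[:,:2],np.ones(len(s))],s[:,2],rcond=None)[0];print("slope deg",np.degrees(c[:2]),np.percentile(s[:,0],[1,99]),s[:,2].mean())
def prof(sel,ax,lo,hi,s=.0015):
    q=Q[sel];b=((q[:,ax]-lo)/s).astype(int)
    return [(round(lo+s*i,4),int(1000*np.median(q[b==i,2]))) for i in range(int((hi-lo)/s)) if (b==i).sum()>2]
low=Q[:,2]<.1
print(prof((abs(Q[:,1]-.07)<.02)&low,0,.40,.44));print(prof((abs(Q[:,0]-.423)<.004)&low,1,.03,.125))
E
```

```text
slope deg [ 1.122 -0.07 ] [0.416 0.456] 0.14416781647037902
[(0.4, 1), (0.4015, 1), (0.403, 1), (0.4045, 1), (0.406, 0), (0.4075, 0), (0.409, 1), (0.4105, 8), (0.412, 26), (0.4135, 25), (0.415, 48), (0.4195, 36), (0.421, 36), (0.4225, 36), (0.424, 35), (0.4255, 35), (0.427, 36), (0.4285, 35), (0.43, 36), (0.4315, 35), (0.433, 36), (0.4345, 36), (0.436, 35), (0.4375, 36)]
[(0.03, 49), (0.0315, 48), (0.033, 49), (0.0345, 49), (0.036, 49), (0.0375, 49), (0.039, 47), (0.0405, 36), (0.042, 36), (0.0435, 36), (0.045, 35), (0.0465, 36), (0.048, 35), (0.0495, 36), (0.051, 35), (0.0525, 35), (0.054, 36), (0.0555, 35), (0.057, 35), (0.0585, 36), (0.06, 35), (0.0615, 35), (0.063, 35), (0.0645, 36), (0.066, 35), (0.0675, 35), (0.069, 35), (0.0705, 35), (0.072, 35), (0.0735, 35), (0.075, 35), (0.0765, 35), (0.078, 35), (0.0795, 36), (0.081, 35), (0.0825, 36), (0.084, 35), (0.0855, 36), (0.087, 36), (0.0885, 35), (0.09, 35), (0.0915, 36), (0.093, 36), (0.0945, 36), (0.096, 35), (0.0975, 35), (0.099, 36), (0.1005, 35), (0.102, 35), (0.1035, 35), (0.105, 35), (0.1065, 36), (0.108, 35), (0.1095, 45), (0.111, 49), (0.1125, 48), (0.114, 49), (0.1155, 48), (0.117, 49), (0.1185, 49), (0.12, 49), (0.1215, 48), (0.123, 48)]
```

Carton is level with a grip depth of 5 mm. It needs 4 mm back along u and 1 mm along v before lowering into B, seen at (400,290).

Emit:
move_arm([
  {"xyz":[-4,1,25],"roll":0,"grip":60},
  {"xyz":[0,0,25],"roll":0,"grip":60},
  {"xyz":[0,0,12],"roll":0,"grip":60},
  {"xyz":[0,0,6],"roll":0,"grip":60},
  {"xyz":[0,0,4],"roll":0,"grip":60},
])

```text
time_s: 12.93
position: [0.4487, 0.0125, 0.065]
tcp_rot: [[-0.99, 0.14, -0.001], [0.14, 0.99, 0.0], [0.001, 0.0, -1.0]]
force: [-0.2, 0.0, -0.3]
opening: 0.705
grasp_force: 30.0
```

Emit:
move_arm([
  {"xyz":[0,0,4],"roll":0,"grip":60},
  {"xyz":[0,0,4],"roll":0,"grip":60},
  {"xyz":[0,0,2],"roll":0,"grip":60},
  {"xyz":[0,0,0],"roll":0,"grip":60},
  {"xyz":[0,0,0],"roll":0,"grip":60},
])

```text
time_s: 13.35
position: [0.4488, 0.0131, 0.0562]
tcp_rot: [[-0.99, 0.139, 0.001], [0.139, 0.99, -0.0], [-0.001, -0.0, -1.0]]
force: [1.0, 0.1, -0.1]
opening: 0.703
grasp_force: 30.0
```

Emit:
move_arm([
  {"xyz":[0,0,1],"roll":0,"grip":77},
  {"xyz":[0,0,0],"roll":0,"grip":77},
  {"xyz":[0,0,0],"roll":0,"grip":77},
  {"xyz":[0,0,-4],"roll":0,"grip":77},
  {"xyz":[0,0,-12],"roll":0,"grip":77},
])

```text
time_s: 13.77
position: [0.4476, 0.0133, 0.0704]
tcp_rot: [[-0.99, 0.139, -0.003], [0.139, 0.99, 0.001], [0.003, 0.0, -1.0]]
force: [0.7, -0.3, -0.5]
opening: 0.766
grasp_force: 0.0
```

Emit:
move_arm([
  {"xyz":[0,0,-30],"roll":0,"grip":77},
  {"xyz":[0,0,-40],"roll":0,"grip":77},
  {"xyz":[0,0,-20],"roll":0,"grip":77},
  {"xyz":[0,0,0],"roll":0,"grip":77},
  {"xyz":[0,0,0],"roll":0,"grip":77},
])

```text
time_s: 14.18
position: [0.4493, 0.013, 0.1623]
tcp_rot: [[-0.99, 0.139, 0.004], [0.139, 0.99, -0.001], [-0.004, -0.0, -1.0]]
force: [0.8, -0.5, 0.1]
opening: 0.768
grasp_force: 0.0
```

```bash
python3 - <<'E'
from h import *
st,K,T,p,d,W=look("w8",["short_carton","long_carton"])
a=np.radians(-8);R=np.array([[np.cos(a),-np.sin(a)],[np.sin(a),np.cos(a)]])
for l in("short_carton","long_carton"):
  for r in bot.trace(l,"wrist"):
    m=r["mask"]&(d>0);q=W[m].copy();q[:,:2]=q[:,:2]@R
    q=q[q[:,2]>.05]
    if len(q)<50: continue
    c=np.linalg.lstsq(np.c_[q[:,:2],np.ones(len(q))],q[:,2],rcond=None)[0]
    print(l,"slope",np.degrees(c[:2]),q.mean(0),np.percentile(q,[1,99],axis=0))
print(st["position"],st["time_s"])
for t in("top","scene"):
  bot.capture(t);K,T=pose(t)
  for r in bot.spot_in("bail_grip",t): print(t,r["conf"],T[:3,:3]@np.array(r["at"])+T[:3,3])
E
```

```text
short_carton 0.7 px [252. 181.] ztop 0.0607 rect [444.8  12.9] [62.  39.7] 82.0
short_carton 0.56 px [29. 90.] ztop 0.0257 rect [ 319.3 -217.4] [40.8 63.1] 49.9
long_carton 0.88 px [253. 225.] ztop 0.0636 rect [494.7   5.6] [90.  37.2] 81.8
long_carton 0.53 px [205. 285.] ztop 0.0414 rect [566.8 -66.8] [ 6.9 90.2] 82.0
short_carton slope [ 1.738 -0.048] [0.437 0.075 0.06 ] [[0.419 0.044 0.054]
 [0.458 0.105 0.062]]
long_carton slope [ 5.964 -0.051] [0.487 0.074 0.062] [[0.471 0.031 0.05 ]
 [0.507 0.118 0.065]]
[0.449 0.013 0.162] 14.1833
top 0.71 [0.658 0.046 0.047]
scene 0.65 [0.665 0.096 0.04 ]
```

Both cartons are flat on their pocket floors (tops at 62 and 59 mm, footprints inside the pockets). Now the bail: I check the clearance around the grip, since a white box stands behind it.

```bash
python3 - <<'E'
from h import *
a=np.radians(-8);R=np.array([[np.cos(a),-np.sin(a)],[np.sin(a),np.cos(a)]])
for c,n in(("top","top0.npz"),("wrist","w2.npz"),("wrist","w4.npz"),("scene","scene0.npz")):
    z=np.load(n);K,T=(z["K"],z["T"]) if "K" in z else pose(c)
    W=cloud(K,T,z["d"]);q=W[z["d"]>0].copy();q[:,:2]=q[:,:2]@R
    k=(q[:,0]>.67)&(q[:,0]<.90)&(q[:,1]>.02)&(q[:,1]<.26)&(q[:,2]>.03)&(q[:,2]<.3)
    s=q[k]
    if k.sum(): print(n,k.sum(),np.percentile(s,[0.5,3,50,97],axis=0))
    g=q[(q[:,0]>.63)&(q[:,0]<.68)&(abs(q[:,1]-.137)<.04)&(q[:,2]>.02)&(q[:,2]<.06)]
    if len(g): t=g[g[:,2]>np.percentile(g[:,2],60)];print("  grip top",np.median(t,0))
plan([.666,.045,.14],82)
E
```

```text
top0.npz 1530 [[0.719 0.023 0.031]
 [0.721 0.04  0.038]
 [0.799 0.201 0.049]
 [0.831 0.245 0.297]]
  grip top [0.655 0.133 0.05 ]
w2.npz 4055 [[0.718 0.176 0.031]
 [0.718 0.178 0.035]
 [0.774 0.21  0.047]
 [0.832 0.241 0.049]]
  grip top [0.654 0.14  0.049]
w4.npz 130 [[0.717 0.175 0.03 ]
 [0.717 0.175 0.03 ]
 [0.718 0.183 0.033]
 [0.72  0.197 0.037]]
  grip top [0.654 0.139 0.049]
scene0.npz 2133 [[0.719 0.022 0.032]
 [0.721 0.035 0.036]
 [0.804 0.195 0.269]
 [0.833 0.251 0.298]]
  grip top [0.654 0.137 0.048]
from [0.448 0.013 0.16 ] 172.0 n 14
[-15.1, 4.4, 1.4] 0.1122
[-14.5, 6.1, 1.4] 0.1122
[-13.7, 7.7, 1.4] 0.1122
[-12.8, 9.1, 1.4] 0.1122
[-11.7, 10.5, 1.4] 0.1122
[-10.4, 11.8, 1.4] 0.1122
[-9.1, 12.9, 1.4] 0.1122
[-7.6, 13.8, 1.4] 0.1122
[-6.0, 14.6, 1.4] 0.1122
[-4.3, 15.1, 1.4] 0.1122
[-2.6, 15.5, 1.4] 0.1122
[-0.8, 15.7, 1.4] 0.1122
[0.9, 15.7, 1.4] 0.1122
[2.7, 15.5, 1.4] 0.1122
```

Emit:
move_arm([
  {"xyz":[-15,4.5,1.5],"roll":0.112,"grip":60},
  {"xyz":[-14.5,6,1.5],"roll":0.112,"grip":60},
  {"xyz":[-14,7.5,1.5],"roll":0.112,"grip":60},
  {"xyz":[-13,9,1.5],"roll":0.112,"grip":60},
  {"xyz":[-12,10.5,1.5],"roll":0.112,"grip":60},
])

```text
time_s: 15.05
position: [0.5273, 0.024, 0.1529]
tcp_rot: [[-0.762, 0.648, -0.001], [0.648, 0.762, 0.0], [0.001, -0.0, -1.0]]
force: [0.2, -0.5, 0.4]
opening: 0.604
grasp_force: 0.0
```

Emit:
move_arm([
  {"xyz":[-10.5,12,1.5],"roll":0.112,"grip":60},
  {"xyz":[-9,13,1.5],"roll":0.112,"grip":60},
  {"xyz":[-7.5,14,1.5],"roll":0.112,"grip":60},
  {"xyz":[-6,14.5,1.5],"roll":0.112,"grip":60},
  {"xyz":[-4.5,15,1.5],"roll":0.112,"grip":60},
])

```text
time_s: 15.47
position: [0.6053, 0.0357, 0.1452]
tcp_rot: [[-0.301, 0.954, -0.001], [0.954, 0.301, 0.0], [0.001, -0.001, -1.0]]
force: [-0.1, -0.4, 0.1]
opening: 0.601
grasp_force: 0.0
```

Emit:
move_arm([
  {"xyz":[-2.5,15.5,1.5],"roll":0.112,"grip":60},
  {"xyz":[-1,15.5,1.5],"roll":0.112,"grip":60},
  {"xyz":[1,15.5,1.5],"roll":0.112,"grip":60},
  {"xyz":[2.5,15.5,1.5],"roll":0.112,"grip":60},
  {"xyz":[0,0,0],"roll":0,"grip":60},
])

```text
time_s: 15.88
position: [0.6696, 0.0446, 0.1391]
tcp_rot: [[0.138, 0.99, 0.003], [0.99, -0.138, 0.0], [0.0, 0.003, -1.0]]
force: [0.1, -1.1, -0.3]
opening: 0.598
grasp_force: 0.0
```

Emit:
move_arm([
  {"xyz":[0,0,0],"roll":0,"grip":60},
  {"xyz":[0,0,0],"roll":0,"grip":60},
])

```text
time_s: 16.05
position: [0.6654, 0.0445, 0.1392]
tcp_rot: [[0.134, 0.991, -0.003], [0.991, -0.134, 0.0], [-0.0, -0.003, -1.0]]
force: [-0.8, 0.3, -0.4]
opening: 0.601
grasp_force: 0.0
```

```bash
python3 - <<'E'
from h import *
st,K,T,p,d,W=look("w9")
a=np.radians(-8);R=np.array([[np.cos(a),-np.sin(a)],[np.sin(a),np.cos(a)]])
q=W[d>0].copy();q[:,:2]=q[:,:2]@R
g=q[(q[:,0]>.63)&(q[:,0]<.68)&(abs(q[:,1]-.16)<.03)&(q[:,2]>.02)&(q[:,2]<.06)]
print("grip",np.percentile(g,[2,50,98],axis=0)); t=g[g[:,2]>np.percentile(g[:,2],60)];print(np.median(t,0))
pos=np.array(st["position"]);print(st["time_s"],pos,"uv",pos[:2]@R,np.degrees(np.arctan2(st["tcp_rot"][1][0],st["tcp_rot"][0][0])))
E
```

```text
grip [[0.645 0.131 0.041]
 [0.654 0.162 0.048]
 [0.663 0.189 0.05 ]]
[0.654 0.161 0.049]
16.05 [0.665 0.044 0.139] uv [0.653 0.137] 82.30133471701147
```

View pics/w9.png

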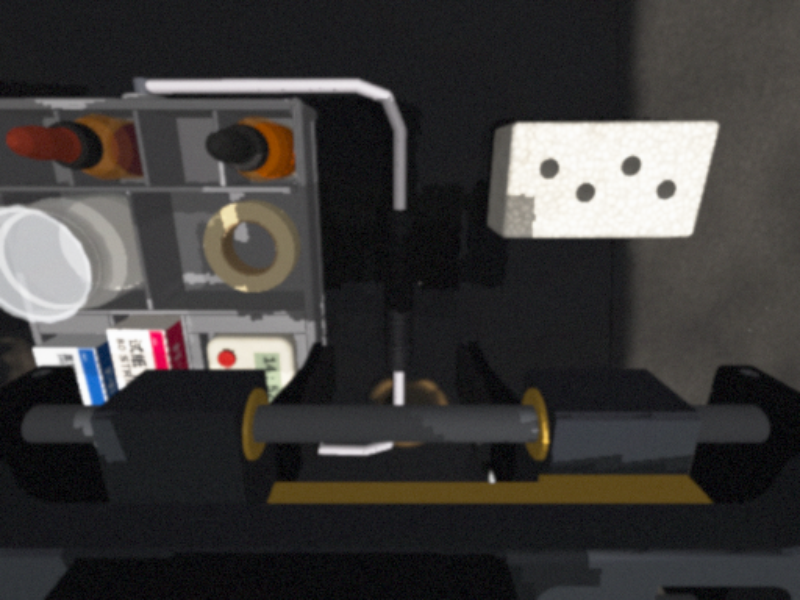

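Both cartons sit in their pockets at (75,370) and (150,350). The black grip spans (400,210)–(400,370), centred between the fingers. Descending and gripping it.

Emit:
move_arm([
  {"xyz":[0,1,35],"roll":0,"grip":60},
  {"xyz":[0,0,35],"roll":0,"grip":60},
  {"xyz":[0,0,30],"roll":0,"grip":60},
  {"xyz":[0,0,19],"roll":0,"grip":60},
  {"xyz":[0,0,0],"roll":0,"grip":60},
])

```text
time_s: 16.52
position: [0.6628, 0.0445, 0.0163]
tcp_rot: [[0.135, 0.991, -0.011], [0.991, -0.135, 0.001], [-0.0, -0.011, -1.0]]
force: [-1.2, -0.3, -0.6]
opening: 0.6
grasp_force: 0.0
```

Emit:
move_arm([
  {"xyz":[0,0,0],"roll":0,"grip":10},
  {"xyz":[0,0,0],"roll":0,"grip":10},
  {"xyz":[0,0,0],"roll":0,"grip":10},
  {"xyz":[0,0,0],"roll":0,"grip":10},
  {"xyz":[0,0,0],"roll":0,"grip":10},
])

```text
time_s: 16.93
position: [0.6687, 0.0442, 0.0227]
tcp_rot: [[0.136, 0.991, 0.003], [0.991, -0.136, -0.0], [0.0, 0.003, -1.0]]
force: [-0.7, -0.5, 0.7]
opening: 0.306
grasp_force: 0.0
```

Emit:
move_arm([
  {"xyz":[0,0,0],"roll":0,"grip":10},
  {"xyz":[0,0,0],"roll":0,"grip":10},
])

```text
time_s: 17.1
position: [0.6676, 0.0444, 0.0215]
tcp_rot: [[0.136, 0.991, 0.0], [0.991, -0.136, 0.0], [0.0, 0.0, -1.0]]
force: [-0.8, 0.1, 1.2]
opening: 0.193
grasp_force: 30.0
```

```bash
python3 - <<'E'
from h import *
st=bot.read_state()
a=np.radians(-8);R=np.array([[np.cos(a),-np.sin(a)],[np.sin(a),np.cos(a)]])
pos=np.array(st["position"]);u=(pos[:2]@R);print(pos,u,st["opening"],st["grasp_force"],st["force"])
# arc: from th0 to 90deg about pivot; grip in (u,z); tool y=+u, tool z=-z
r=.150;th0=np.radians(1.5);n=20
th=np.linspace(th0,np.radians(91),n+1)
for i in range(n): print(round(1000*r*(np.cos(th[i+1])-np.cos(th[i])),1),round(-1000*r*(np.sin(th[i+1])-np.sin(th[i])),1))
E
```

```text
[0.668 0.044 0.022] [0.655 0.137] 0.19272813264305108 30.000475645065308 [-0.832  0.065  1.2  ]
-0.8 -11.7
-1.7 -11.6
-2.6 -11.4
-3.5 -11.2
-4.3 -10.9
-5.2 -10.5
-6.0 -10.1
-6.7 -9.6
-7.5 -9.0
-8.1 -8.4
-8.8 -7.8
-9.3 -7.1
-9.9 -6.3
-10.3 -5.5
-10.7 -4.7
-11.1 -3.8
-11.3 -3.0
-11.5 -2.1
-11.7 -1.2
-11.7 -0.3
```

Emit:
move_arm([
  {"xyz":[0,-0.8,-11.7],"roll":0,"grip":10},
  {"xyz":[0,-1.7,-11.6],"roll":0,"grip":10},
  {"xyz":[0,-2.6,-11.4],"roll":0,"grip":10},
  {"xyz":[0,-3.5,-11.2],"roll":0,"grip":10},
  {"xyz":[0,-4.3,-10.9],"roll":0,"grip":10},
])

```text
time_s: 17.52
position: [0.6555, 0.046, 0.0794]
tcp_rot: [[0.136, 0.991, 0.002], [0.991, -0.136, -0.0], [0.0, 0.002, -1.0]]
force: [1.8, 0.4, -4.3]
opening: 0.195
grasp_force: 30.0
```

Emit:
move_arm([
  {"xyz":[0,-5.2,-10.5],"roll":0,"grip":10},
  {"xyz":[0,-6.0,-10.1],"roll":0,"grip":10},
  {"xyz":[0,-6.7,-9.6],"roll":0,"grip":10},
  {"xyz":[0,-7.5,-9.0],"roll":0,"grip":10},
  {"xyz":[0,-8.1,-8.4],"roll":0,"grip":10},
])

```text
time_s: 17.93
position: [0.6248, 0.0502, 0.1283]
tcp_rot: [[0.136, 0.991, 0.009], [0.991, -0.136, -0.001], [0.0, 0.009, -1.0]]
force: [6.6, -0.4, -0.8]
opening: 0.193
grasp_force: 30.0
```

Emit:
move_arm([
  {"xyz":[0,-8.8,-7.8],"roll":0,"grip":10},
  {"xyz":[0,-9.3,-7.1],"roll":0,"grip":10},
  {"xyz":[0,-9.9,-6.3],"roll":0,"grip":10},
  {"xyz":[0,-10.3,-5.5],"roll":0,"grip":10},
  {"xyz":[0,-10.7,-4.7],"roll":0,"grip":10},
])

```text
time_s: 18.35
position: [0.5807, 0.0563, 0.1624]
tcp_rot: [[0.136, 0.99, 0.021], [0.991, -0.136, -0.002], [0.001, 0.021, -1.0]]
force: [9.7, -0.6, 10.4]
opening: 0.201
grasp_force: 30.0
```

Emit:
move_arm([
  {"xyz":[0,-11.1,-3.8],"roll":0,"grip":10},
  {"xyz":[0,-11.3,-3.0],"roll":0,"grip":10},
  {"xyz":[0,-11.5,-2.1],"roll":0,"grip":10},
  {"xyz":[0,-11.7,-1.2],"roll":0,"grip":10},
  {"xyz":[0,-11.7,-0.3],"roll":0,"grip":10},
])

```text
time_s: 18.77
position: [0.5216, 0.0645, 0.1724]
tcp_rot: [[0.136, 0.991, 0.016], [0.991, -0.136, -0.002], [0.001, 0.016, -1.0]]
force: [3.8, -0.5, 12.5]
opening: 0.196
grasp_force: 30.0
```

Emit:
move_arm([
  {"xyz":[0,0,0],"roll":0,"grip":10},
  {"xyz":[0,0,0],"roll":0,"grip":10},
  {"xyz":[0,0,0],"roll":0,"grip":10},
])

```text
time_s: 19.02
position: [0.5181, 0.065, 0.172]
tcp_rot: [[0.136, 0.991, 0.007], [0.991, -0.136, -0.001], [0.0, 0.007, -1.0]]
force: [-0.9, 0.8, 19.3]
opening: 0.195
grasp_force: 30.0
```

```bash
python3 - <<'E'
from h import *
st=bot.read_state()
a=np.radians(-8);R=np.array([[np.cos(a),-np.sin(a)],[np.sin(a),np.cos(a)]])
pos=np.array(st["position"]);print(pos,pos[:2]@R,st["opening"],st["grasp_force"],st["force"])
E
```

```text
[0.518 0.065 0.172] [0.504 0.136] 0.19543373643399448 30.00099241733551 [-0.929  0.838 19.276]
```

Emit:
move_arm([
  {"xyz":[0,0,-1.5],"roll":0,"grip":10},
  {"xyz":[0,0,0],"roll":0,"grip":10},
  {"xyz":[0,0,0],"roll":0,"grip":50},
  {"xyz":[0,0,0],"roll":0,"grip":50},
  {"xyz":[0,0,0],"roll":0,"grip":50},
])

```text
time_s: 19.43
position: [0.5144, 0.0652, 0.1687]
tcp_rot: [[0.136, 0.991, -0.004], [0.991, -0.136, 0.0], [-0.0, -0.004, -1.0]]
force: [0.4, 0.0, -0.7]
opening: 0.345
grasp_force: 0.0
```

Emit:
move_arm([
  {"xyz":[0,0,0],"roll":0,"grip":50},
  {"xyz":[0,0,-20],"roll":0,"grip":50},
  {"xyz":[0,0,-40],"roll":0,"grip":50},
  {"xyz":[0,0,-20],"roll":0,"grip":50},
  {"xyz":[0,0,0],"roll":0,"grip":50},
])

```text
time_s: 19.85
position: [0.5186, 0.065, 0.2526]
tcp_rot: [[0.136, 0.991, 0.007], [0.991, -0.136, -0.001], [0.0, 0.007, -1.0]]
force: [1.5, -0.4, 0.1]
opening: 0.494
grasp_force: 0.0
```

```bash
python3 - <<'E'
from h import *
a=np.radians(-8);R=np.array([[np.cos(a),-np.sin(a)],[np.sin(a),np.cos(a)]])
st=bot.read_state();print(st["time_s"],st["position"],st["force"])
for c in("top","scene","wrist"):
    K,T=pose(c);p,d=bot.capture(c);save(c+"1",cv2.resize(p,(800,600)))
    q=cloud(K,T,d)[d>0];q[:,:2]=q[:,:2]@R
    g=q[(abs(q[:,0]-.504)<.05)&(abs(q[:,1]-.137)<.05)&(q[:,2]>.165)&(q[:,2]<.205)]
    if len(g)>5: print(c,len(g),"grip u,v,z",np.percentile(g,[2,50,98],axis=0))
    # right arm of the bail: v around .137-.1245
    for v in(.0125,.2615):
        s=q[(abs(q[:,1]-v)<.006)&(q[:,2]>.055)&(q[:,2]<.165)&(abs(q[:,0]-.504)<.04)]
        if len(s)>10:
            f=np.polyfit(s[:,2],s[:,0],1);print(c,"arm",v,len(s),"tilt deg",np.degrees(np.arctan(f[0])),"u@34",np.polyval(f,.034))
E
```

```text
19.85 [0.519 0.065 0.253] [ 1.476 -0.389  0.127]
top 87 grip u,v,z [[0.496 0.087 0.184]
 [0.503 0.102 0.192]
 [0.513 0.117 0.197]]
top arm 0.2615 21 tilt deg -0.42715695886143684 u@34 0.5039853626895777
scene 92 grip u,v,z [[0.495 0.164 0.18 ]
 [0.499 0.176 0.191]
 [0.511 0.186 0.195]]
scene arm 0.2615 102 tilt deg -0.6402981902323993 u@34 0.5037608793796666
wrist 2133 grip u,v,z [[0.494 0.09  0.186]
 [0.503 0.142 0.193]
 [0.512 0.185 0.195]]
```

View pics/scene1.png

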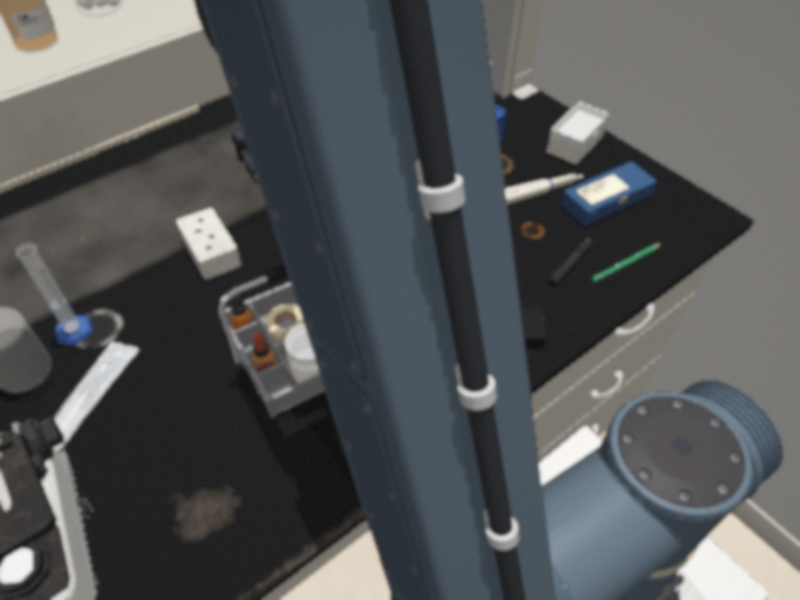

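The bail's left side arm is visible at (235,330). It stands within 1° of upright with the grip at 183 mm, and the gripper is clear above it. Handing in.

```bash
python3 -c "
from h import *
print(bot.hand_in())"
```

```text
the job is handed in; nothing more can be done
None
```

I packed the long carton flat in pocket A and the short carton flat in pocket B, then raised the handle to within about 1° of upright; the job is handed in at about 20 s, no verdict was returned, and nothing else was touched on purpose.

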